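# Start the pendant kiln's glaze programme

## Task

Start the kiln for the pendant lying in the black square on the cork pad: switch the controller's rocker fully on, then push fully in the programme key of that pendant's colour, then press the green start button all the way down and let it go. Press nothing else, above all not the red stop or another key, and do not move or pick up the pendants or the glaze jar; the kiln must be left switched on with that key in.

Things in the scene. Friction and masses are not known exactly. Their poses are not given: they have to be found in the camera images.
- console: Grey fixed controller box, 200 (x) by 340 (y) by 55 mm high, turned up to 0.3 rad. Origin: centre of its underside; x away from the robot, y to its left. On its flat top: rocker at the +y end, three square programme keys in a row along y in the middle, 60 mm apart, two round buttons at the -y end, 90 mm apart along x. Which key or round button has which place varies.
- rocker (a joint): Black power rocker, 56 mm along the console's x by 30 mm wide, at console (0, 130 mm). Value in rad: 0 off (far half, with a white dot, stands up), 0.4 fully on (far half pressed down level, near half up). Starts at 0 to 0.04. Stays where it is left; takes about 3 N on the far half.
- rocker_press (a point): Top surface of the rocker's far half at the white dot, 20 mm from the pivot: the point to press straight down. It sinks from about 74 mm above the bench when off to 67 mm when on; the tip of that half stands at 78 mm when off.
- start (a joint): Travel in m of the green round button: 0 up, 0.006 fully down. It springs back when let go; pressing it fully takes 5 N.
- start_top (a point): Centre of the top of the green round start button, 32 mm across, in a black collar 48 mm across and 12 mm high; its top stands 73 mm above the bench (6 mm above the collar) when up.
- stop (a joint): Travel in m of the red round stop button, same make and size as the green one: 0 up.
- stop_top (a point): Centre of the top of the red round stop button.
- key_yellow (a joint): Travel in m of the yellow programme key: 0 out, 0.006 fully in. It stays in where it is pushed (no spring); it takes about 2.5 N to move.
- key_yellow_top (a point): Centre of the top of the yellow programme key, a square cap of 28 mm in a 40 mm black surround 10 mm high; its top is 73 mm above the bench when out (8 mm above the surround) and 67 mm when in.
- key_blue (a joint): Travel in m of the blue programme key: 0 out, 0.006 fully in. It stays in where it is pushed (no spring); it takes about 2.5 N to move.
- key_blue_top (a point): Centre of the top of the blue programme key, a square cap of 28 mm in a 40 mm black surround 10 mm high; its top is 73 mm above the bench when out (8 mm above the surround) and 67 mm when in.
- key_white (a joint): Travel in m of the white programme key: 0 out, 0.006 fully in. It stays in where it is pushed (no spring); it takes about 2.5 N to move.
- key_white_top (a point): Centre of the top of the white programme key, a square cap of 28 mm in a 40 mm black surround 10 mm high; its top is 73 mm above the bench when out (8 mm above the surround) and 67 mm when in.
- pad: Fixed cork pad, 220 (its x) by 90 (its y) by 6 mm thick, to the right of the console; origin at the centre of its underside. Three pendants lie on it in a row along its x, about 70 mm apart.
- frame (a point): Centre of the black square outline (60 mm outside) on the cork pad, at the pad's end farther from the robot, on its top surface. One of the pendants lies in it, within 5 mm of its centre.
- pendant_yellow: Loose yellow glazed ceramic pendant with a leaf relief, 32 by 32 by 7 mm, about 20 g, lying on the cork pad; origin at the centre of its underside. Not to be moved.
- pendant_blue: Loose blue glazed ceramic pendant with a leaf relief, 32 by 32 by 7 mm, about 20 g, lying on the cork pad; origin at the centre of its underside. Not to be moved.
- pendant_white: Loose white glazed ceramic pendant with a leaf relief, 32 by 32 by 7 mm, about 20 g, lying on the cork pad; origin at the centre of its underside. Not to be moved.
- jar: Loose closed glaze jar, 60 mm across, 75 mm high, standing on the bench left of the console; origin at the centre of its underside. Not to be moved.
Things that resemble listed ones, but are neither listed nor needed, are in the scene too. There is more than one size of the pad; the one meant has the size given above.

How it is judged:
By the outcome, as a careful person would: the job done as asked, in the order asked, and still so for the second after the job is handed in, with the robot touching nothing.
It also fails if it takes over 40 s, if anything falls off the work surface, if the arm or the gripper's body presses on something with over 40 N, if the wrist force passes 120 N, or if a joint passes its speed limit or range.

## Robot

A 6-joint arm with a two-finger parallel gripper is mounted at the origin on the work surface. World frame = base frame: x ahead of the robot, y to its left, z up, the work surface at z = 0. Lengths are in mm, angles in degrees, forces in N, time in s.
With the tool pointing down it reaches from about 300 to 850 mm from the base axis. Payload 4.2 kg.
Tool frame: the origin (TCP) lies midway between the tips of the shut fingers; the grasp point (between the pads) lies 19 mm behind it; z points along the fingers, y is the line along which they close (so a half turn about z gives the same grasp; the last joint's range is limited). The gripper opens to 91 mm and grips with 3 to 60 N. Pads are 32 mm wide; open, the fingers measure 118 mm over their backs; the gripper's body (76 mm by 178 mm) begins 60 mm behind the grasp point.
Start: joints at [-72.651, 18.312, 89.639, -0, 72.044, -1.146], TCP at [182.407, -545.317, 213.976] pointing down, gripper open.
Joint ranges: [-177.97, 177.97], [-48.28, 115.42], [12.27, 149.76], [-77.06, 257.06], [2.81, 150.46], [-146.56, 146.56]. Speed limits (degrees/s): [147.25, 147.25, 180, 180, 180, 180].

## Interface

Orientations are given as [roll, pitch, yaw] about the fixed x, y, z axes, in that order (R = Rz(yaw) Ry(pitch) Rx(roll)).
In Python, from workcell import env gives the robot as it stands.
- The arm moves only by the tool send_rows, never from a script. Its argument "steps" is a list that holds one entry, the list of rows, each a list of 5 numbers: the shift along the tool's x, y, z scaled (see below), then the turn about the tool's z scaled (see below), then the opening, from 0 (shut) to 1 (fully open). In form: [[[dx, dy, dz, yaw, fingers], ...]]. A call has 1 to 5 rows; each row shifts and turns the commanded pose from where the row before left it, along the tool's axes as they then stand; what a row does not reach is not made up. The controller multiplies each number of a shift by 0.04 m and each number of a turn by 0.12 rad. A row lasts 1/12 s, in which the tool goes at most 41.7 mm and 7.16 degrees, less where a joint would pass 70% of its speed; a pose out of reach is approached as far as the arm can. A call with a number of a shift or a turn outside -1 to 1 is refused whole. A call with a gripper value outside its range is refused whole. The fingers move at their own pace and stop on an object; "squeeze" is the grip in N (left out, the last holds). Time passes only in rows, so rows that do not move let the fingers close. It gives the time, the measured TCP pose, the force, the opening and the grip force at its end, in the units of the state.
- env.state(): the state, without advancing time (a new reading comes with each control period).
- env.grab_frame(name): name is "side" or "top" or "wrist"; returns a dict with "pixels" (384x512x3 uint8, red, green, blue), "depth" (384x512 float32, mm along the optical axis (not along the pixel's ray), 0 where there is no reading), "intrinsics" (3x3 intrinsics, pixels), "cam_to_world" (4x4, takes a point from camera to world coordinates). Camera axes: x right, y down, z forward; pixel columns grow to the right and rows downward; lengths in mm; the calibration is good to about 2 mm. The wrist camera is an equidistant fisheye: a pixel r from the principal point sees the ray r / f radians off the axis. A picture is of the moment at which its call begins.
- env.job_done(): hands the job in; it is judged then, once.
The state is a dict: "time_s": time; "qpos": joint angles; "qvel": joint speeds; "effort": joint torques, N m; "ee_pos": TCP position; "ee_rot": TCP orientation; "force": force on the tool from outside, world axes, zero at the start; "torque": the same for the moment, N m; "gripper_width": finger opening in mm; "gripper_force": force on a finger pad.
Only numpy, scipy, OpenCV 4.12 (cv2) and the standard library are available. Lean on these libraries where they do the work, as an engineer would, in place of code of your own. Each camera call takes 0.05 s, during which the arm holds its last target. There are 200 camera calls.

## Working session

There is one attempt and no reset: what is moved stays moved. The work goes in short steps, Python scripts to look and compute and a tool call to move; the robot and the scene stay as the last step left them, time stands still between calls to the robot, and variables do not carry over. Pictures are saved under pics/ and viewed, at most 10 in all, crops included, and the job is handed in when it is done.

Besides the shell and the picture viewer there is one more tool, called as name(argument=value, ...), one argument or row to a line, values as JSON. send_rows: Moves the arm, as the interface text tells. Shifts and turns lie within -1 to 1; 1 stands for 0.04 m of shift or 0.12 rad of turn. Its arguments: {"type":"object","properties":{"steps":{"type":"array"},"squeeze":{"type":"number"}},"required":["steps"]}

```bash
mkdir -p pics; cat > h.py <<'E'
import numpy as np,cv2
from workcell import env
def grab(n):
    f=env.grab_frame(n); np.savez('%s.npz'%n,**f); return f
def world(f,u,v,z=None):
    K=np.array(f['intrinsics']);T=np.array(f['cam_to_world'])
    r=np.array([(u-K[0,2])/K[0,0],(v-K[1,2])/K[1,1],1.])
    d=T[:3,:3]@r;o=T[:3,3]
    if z is None:
        return o+d*f['depth'][int(round(v)),int(round(u))]
    return o+d*(z-o[2])/d[2]
E
python3 - <<'E'
from h import *
for n in('top','side'):
    f=grab(n); cv2.imwrite('pics/%s0.png'%n,cv2.resize(f['pixels'][:,:,::-1],(800,600)))
    print(n,np.round(f['cam_to_world'],2).tolist(),np.round(f['intrinsics'],1).tolist())
s=env.state();print(s['ee_pos'],s['ee_rot'],s['time_s'])
E
```

```text
top [[-0.03, -0.99, 0.1, 406.88], [-1.0, 0.03, -0.0, -38.99], [0.0, -0.1, -0.99, 1019.59], [0.0, 0.0, 0.0, 1.0]] [[385.9, 0.0, 256.9], [0.0, 385.9, 183.9], [0.0, 0.0, 1.0]]
side [[0.95, -0.18, 0.24, 136.8], [-0.3, -0.57, 0.76, -1128.83], [-0.0, -0.8, -0.6, 924.63], [0.0, 0.0, 0.0, 1.0]] [[468.4, 0.0, 250.6], [0.0, 468.4, 190.3], [0.0, 0.0, 1.0]]
[ 182.25691043 -544.87153314  213.21674094] [-1.79909093e+02 -8.46900367e-04  1.84955015e+01] 0.1
```

View pics/top0.png

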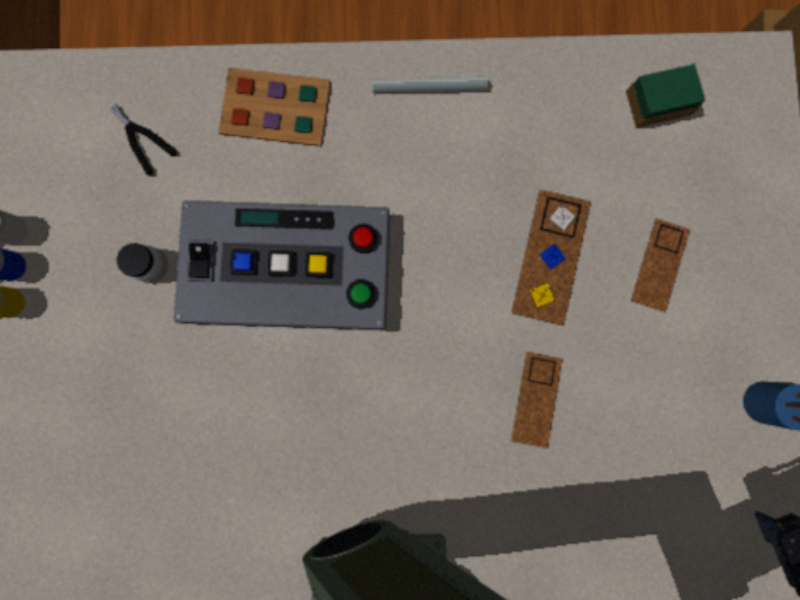

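View pics/side0.png

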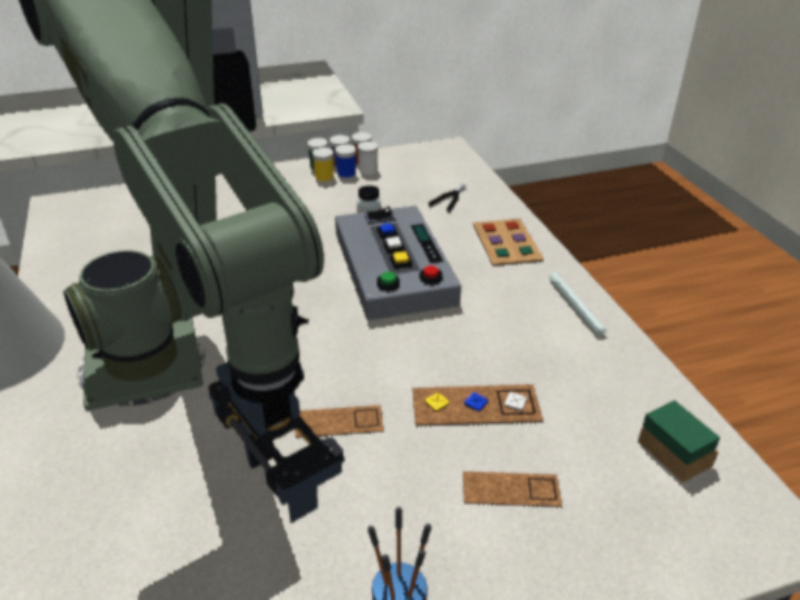

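Top view: the white pendant (562,216) is in the big pad's black square. The keys are blue (243,261), white (281,262) and yellow (319,264). The rocker is at (200,261), green at (361,293) and red at (363,236). The side view agrees, with green at (388,281) and white at (393,242). Next I'll measure each one from both views.

```bash
cat > m.py <<'E'
from h import *
F={n:dict(np.load(n+'.npz')) for n in('top','side')}
def cen(n,col,box):
    f=F[n];x0,y0,x1,y1=[int(round(b*.64)) for b in box]
    p=f['pixels'][y0:y1,x0:x1];h=cv2.cvtColor(p,cv2.COLOR_RGB2HSV);H,S,V=[h[...,i].astype(int) for i in range(3)]
    m={'g':(abs(H-65)<20)&(S>120)&(V>60),'r':((H<8)|(H>172))&(S>150)&(V>90),'b':(abs(H-115)<12)&(S>150)&(V>90),
       'y':(abs(H-26)<8)&(S>150)&(V>110),'w':(S<45)&(V>150),'d':(S<60)&(V>105)}[col].astype(np.uint8)
    k,l,st,c=cv2.connectedComponentsWithStats(m); i=1+np.argmax(st[1:,4])
    return c[i]+[x0,y0],st[i,4]
def ray(n,c):
    f=F[n];a=world(f,*c,0);o=f['cam_to_world'][:3,3];d=a-o;return o,d/np.linalg.norm(d)
B={'g':((340,275,385,315),(370,262,405,300)),'r':((345,215,385,255),(415,255,447,285)),'b':((225,245,262,278),(375,218,402,240)),
   'w':((265,247,297,278),(382,232,405,253)),'y':((300,247,338,280),(388,246,413,268))}
R={}
if __name__=='__main__':
  for k,(bt,bs) in B.items():
    ct,a=cen('top',k,bt);cs,b=cen('side',k,bs)
    o,d=ray('top',ct);p,e=ray('side',cs)
    s=np.linalg.lstsq(np.c_[d,-e],p-o,rcond=None)[0]
    P,Q=o+s[0]*d,p+s[1]*e; R[k]=(P+Q)/2
    print(k,ct.round(1),a,cs.round(1),b,'tri',R[k].round(1),'gap',np.linalg.norm(P-Q).round(1),'top@73',world(F['top'],*ct,73).round(1),'depth',world(F['top'],*ct).round(1))
  t=[world(F['top'],*cen('top',k,B[k][0])[0],73) for k in B]
  g,r,b,w,y=t; u=b-y; print('yaw',np.degrees(np.arctan2(-u[0],u[1])),np.linalg.norm(u)); v=r-g;print(np.degrees(np.arctan2(v[1],v[0])),np.linalg.norm(v))
  im=F['top']['pixels'][140:195,110:165,::-1];sd=F['side']['pixels'][120:165,215:275,::-1]
  cv2.imwrite('pics/crop.png',np.hstack([cv2.resize(im,(400,400),interpolation=2),cv2.resize(sd,(400,400),interpolation=2)]))
E
python3 m.py
```

```text
g [230.  187.3] 121 [248.2 177. ] 56 tri [494.8  23.8  70.7] gap 1.4 top@73 [495.2  23.4  73. ] depth [494.5  22.9  80.9]
r [231.5 151.3] 115 [275.3 173. ] 51 tri [584.2  18.4  70.7] gap 2.3 top@73 [584.9  18.   73. ] depth [584.5  17.8  75.2]
b [154.2 167.1] 114 [247.5 145.4] 42 tri [550.9 211.6  67.4] gap 1.0 top@73 [550.6 210.1  73. ] depth [550.4 209.8  74.2]
w [178.5 167.5] 97 [251.5 154. ] 36 tri [547.1 151.1  69.4] gap 2.4 top@73 [547.7 150.1  73. ] depth [547.8 150.2  72.6]
y [202.9 168.1] 116 [256.2 163.7] 55 tri [544.   90.5  68.9] gap 2.5 top@73 [544.6  89.6  73. ] depth [544.2  89.3  75.9]
yaw -2.832341728485545 120.55960970583087
-3.488980643557434 89.81071412355564
```

View pics/crop.png

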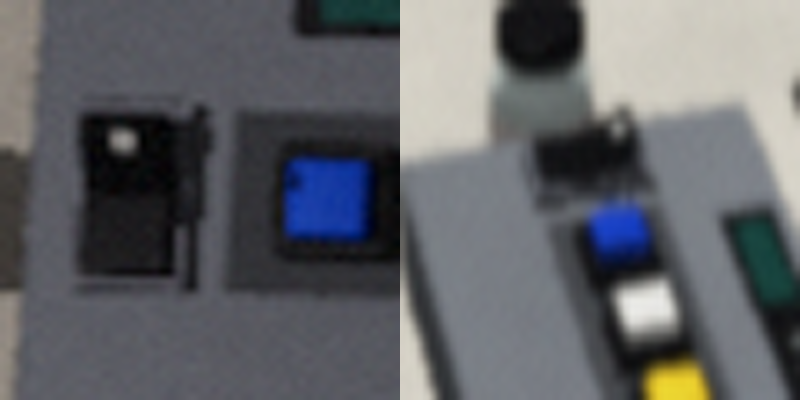

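White dot at crop (122,140) → top pixel ≈ (126.5,159); the rocker is off, with its dotted half raised. The console is turned about −3°. I'll turn the tool to match and shut the fingers.

send_rows(
  steps=[
    [[0,0,0,1,0],[0,0,0,1,0],[0,0,0,1,0],[0,0,0,0.15,0],[0,-0.5,0,0,0]],
  ],
  squeeze=10,
)

```text
time_s: 0.52
ee_pos: [183.5, -527.7, 213.3]
ee_rot: [179.9, -0.0, -3.1]
force: [-1.1, -0.7, 0.3]
gripper_width: 60.9
gripper_force: 0.0
```

```bash
python3 - <<'E'
from m import *
f=F['top'];g=f['pixels'][154:165,121:133].astype(int).sum(2);w=np.clip(g-g.min()-150,0,None)
yy,xx=np.mgrid[154:165,121:133];c=(w*xx).sum()/w.sum(),(w*yy).sum()/w.sum()
f=F['side'];x0,y0=243,130;g=f['pixels'][y0:139,x0:252].astype(int).sum(2);print(g)
print(c,world(F['top'],*c,74))
cs=(247.2,134.2)
o,d=ray('top',c);p,e=ray('side',cs);s=np.linalg.lstsq(np.c_[d,-e],p-o,rcond=None)[0];print(o+s[0]*d,p+s[1]*e)
s=env.state();print(s['time_s'],s['ee_pos'],s['ee_rot'],s['gripper_width'],s['force'])
E
```

```text
[[433 566 603 606 605 595 603 606 609]
 [374 533 590 576 538 520 538 590 600]
 [323 453 502 483 394 326 402 525 567]
 [248 311 320 303 323 282 298 414 477]
 [150 141 141 230 368 306 205 270 373]
 [ 75  74  70 138 220 176 110 191 318]
 [ 57  53  54  66  81  65  70 152 273]
 [ 57  52  44  50  51  48  72 155 260]
 [ 53  57  52  67  64  82 102 149 245]]
(np.float64(126.46580737558182), np.float64(156.96706050841388)) [577.5441908  278.50760196  74.        ]
[578.10879919 279.55794489  70.87177954] [571.25796605 281.26726972  70.20921096]
0.5167 [ 183.45095276 -527.67655923  213.26406852] [ 1.79891370e+02 -3.26285664e-03 -3.11967709e+00] 60.915297650519534 [-1.09951504 -0.74971709  0.32624248]
```

send_rows(
  steps=[
    [[0.4,-0.9,0,0,0],[0.4,-0.9,0,0,0],[0.4,-0.9,0,0,0],[0.4,-0.9,0,0,0],[0.4,-0.9,0,0,0]],
  ],
)

```text
time_s: 0.93
ee_pos: [273.5, -348.2, 213.7]
ee_rot: [-180.0, 0.0, -3.1]
force: [0.5, 0.2, -0.1]
gripper_width: 27.6
gripper_force: 0.0
```

send_rows(
  steps=[
    [[0.4,-0.9,0,0,0],[0.4,-0.9,0,0,0],[0.4,-0.9,0,0,0],[0.4,-0.9,0,0,0],[0.4,-0.9,0,0,0]],
  ],
)

```text
time_s: 1.35
ee_pos: [363.4, -172.9, 214.0]
ee_rot: [180.0, -0.0, -3.0]
force: [-0.3, -0.8, -0.4]
gripper_width: 0.1
gripper_force: 0.0
```

send_rows(
  steps=[
    [[0.4,-0.9,0,0,0],[0.4,-0.9,0,0,0],[0.4,-0.9,0,0,0],[0.4,-0.9,0,0,0],[0.4,-0.9,0,0,0]],
  ],
)

```text
time_s: 1.77
ee_pos: [453.2, 2.6, 213.9]
ee_rot: [180.0, -0.0, -3.0]
force: [0.7, -0.6, 0.4]
gripper_width: 0.2
gripper_force: 0.0
```

send_rows(
  steps=[
    [[0.4,-0.9,0,0,0],[0.4,-0.9,0,0,0],[0.4,-0.9,0.4,0,0],[0.4,-0.9,0,0,0],[0,0,0,0,0]],
  ],
)

```text
time_s: 2.18
ee_pos: [526.7, 145.7, 196.8]
ee_rot: [-179.8, -0.0, -2.7]
force: [2.0, 0.7, -0.1]
gripper_width: 0.4
gripper_force: 0.0
```

send_rows(
  steps=[
    [[0.25,-0.85,0,0,0],[0.25,-0.85,0,0,0],[0.26,-0.85,0.2,0,0],[0.26,-0.85,0.2,0,0],[0,0,0.8,0,0]],
  ],
)

```text
time_s: 2.6
ee_pos: [577.7, 280.5, 153.9]
ee_rot: [-179.5, -0.7, -2.8]
force: [1.7, -0.2, 0.8]
gripper_width: 0.7
gripper_force: 0.0
```

send_rows(
  steps=[
    [[0,0,0.6,0,0],[0,0,0.3,0,0],[0,0,0,0,0],[0,0,0,0,0]],
  ],
)

```text
time_s: 2.93
ee_pos: [572.4, 273.2, 113.8]
ee_rot: [179.9, 0.1, -3.1]
force: [0.1, 0.1, 1.0]
gripper_width: 0.5
gripper_force: 0.0
```

```bash
python3 - <<'E'
from h import *
a=grab('side');b=grab('wrist')
cv2.imwrite('pics/r1.png',np.hstack([cv2.resize(a['pixels'][90:190,190:290,::-1],(400,400),interpolation=2),cv2.resize(b['pixels'][:,64:448,::-1],(400,400))]))
s=env.state();print(s['time_s'],s['ee_pos'],s['ee_rot'],s['force'])
E
```

```text
3.0333 [573.54202448 273.69875548 115.63970577] [-1.79941339e+02 -1.26856916e-01 -3.13582694e+00] [1.05774912 0.85505281 0.45490487]
```

View pics/r1.png

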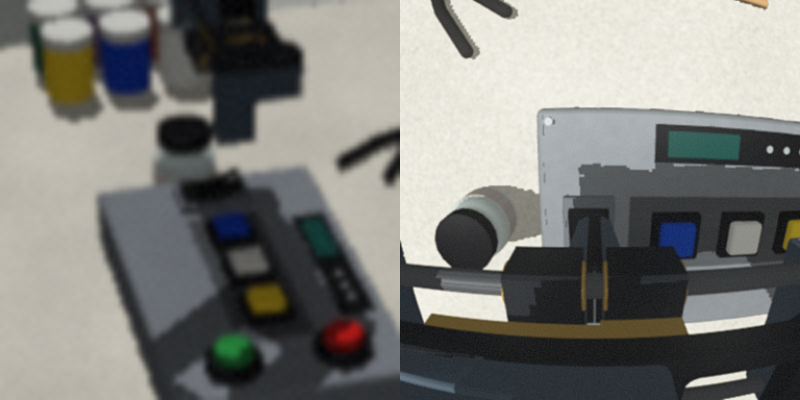

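Side view: the shut fingertips (235,130) hang above the rocker (212,187). The wrist view shows them lined up with it, clear of the jar and the blue key. I'll correct by +5 mm in y, then press.

send_rows(
  steps=[
    [[0.03,-0.13,0,0,0],[0,0,0.5,0,0],[0,0,0.3,0,0],[0,0,0,0,0],[0,0,0,0,0]],
  ],
)

```text
time_s: 3.45
ee_pos: [574.4, 279.0, 82.8]
ee_rot: [-180.0, -0.0, -3.2]
force: [-0.1, -0.2, -0.5]
gripper_width: 0.7
gripper_force: 0.0
```

send_rows(
  steps=[
    [[0,0,0.15,0,0],[0,0,0.1,0,0],[0,0,0.06,0,0],[0,0,0,0,0]],
  ],
)

```text
time_s: 3.78
ee_pos: [575.5, 279.2, 70.7]
ee_rot: [-179.9, -0.2, -3.2]
force: [1.7, 0.1, 2.3]
gripper_width: 0.5
gripper_force: 1.5
```

send_rows(
  steps=[
    [[0,0,0.05,0,0],[0,0,0.05,0,0],[0,0,0,0,0],[0,0,0,0,0]],
  ],
)

```text
time_s: 4.12
ee_pos: [575.2, 279.1, 67.3]
ee_rot: [-179.9, -0.2, -3.2]
force: [2.5, 0.5, 8.7]
gripper_width: 0.6
gripper_force: 4.3
```

send_rows(
  steps=[
    [[0,0,0.03,0,0],[0,0,0,0,0],[0,0,0,0,0]],
  ],
)

```text
time_s: 4.37
ee_pos: [575.2, 279.1, 67.2]
ee_rot: [-179.9, -0.2, -3.2]
force: [0.6, -0.9, 13.4]
gripper_width: 0.3
gripper_force: 7.0
```

The rocker is at its hard stop (13 N at 67.2 mm). I'll lift and move over the white key, checking the rocker on the way.

send_rows(
  steps=[
    [[0,0,-0.9,0,0],[-0.1,0.65,-0.3,0,0],[-0.1,0.65,0,0,0],[-0.1,0.65,0,0,0],[-0.1,0.65,0,0,0]],
  ],
)

```text
time_s: 4.78
ee_pos: [550.1, 174.7, 111.7]
ee_rot: [179.9, 0.2, -3.1]
force: [-0.2, 0.7, 0.5]
gripper_width: 0.6
gripper_force: 0.0
```

send_rows(
  steps=[
    [[-0.1,0.65,0,0,0],[0,0,0,0,0],[0,0,0,0,0],[0,0,0,0,0]],
  ],
)

```text
time_s: 5.12
ee_pos: [546.3, 150.4, 112.1]
ee_rot: [-180.0, 0.1, -3.2]
force: [-0.6, 0.8, -0.6]
gripper_width: 0.1
gripper_force: 0.0
```

```bash
python3 - <<'E'
from h import *
a=grab('side');b=grab('wrist');c=grab('top')
cv2.imwrite('pics/r2.png',np.hstack([cv2.resize(a['pixels'][90:190,190:290,::-1],(400,400),interpolation=2),cv2.resize(b['pixels'][:,64:448,::-1],(400,400))]))
s=env.state();print(s['time_s'],s['ee_pos'],s['ee_rot'],s['force'])
E
```

```text
5.2667 [546.89947821 151.07290437 112.27283318] [-1.79999643e+02  4.62867031e-02 -3.09942344e+00] [-0.60039314 -0.68345692 -0.13863632]
```

View pics/r2.png

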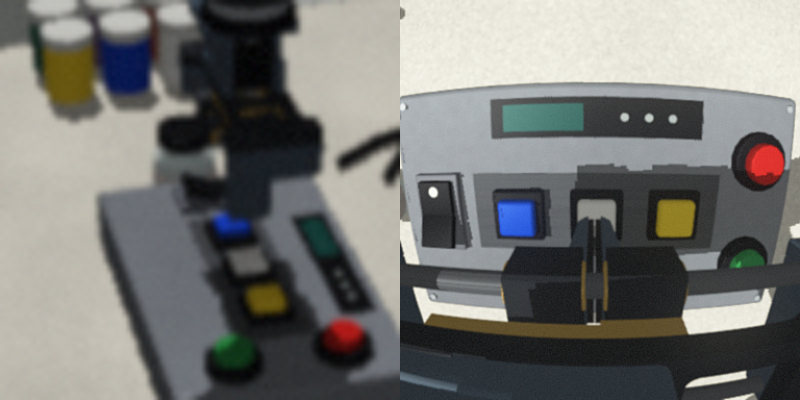

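In the wrist view the rocker (437,212) is on, with its near half raised. The tool is over the white key (597,212) and midway between blue and yellow. I'll press it.

send_rows(
  steps=[
    [[0,0,0.5,0,0],[0,0,0.35,0,0],[0,0,0.1,0,0],[0,0,0.08,0,0],[0,0,0.07,0,0]],
  ],
)

```text
time_s: 5.68
ee_pos: [546.8, 150.6, 68.8]
ee_rot: [180.0, 0.0, -3.1]
force: [-1.5, -0.6, 2.3]
gripper_width: 0.4
gripper_force: 1.2
```

send_rows(
  steps=[
    [[0,0,0.05,0,0],[0,0,0.03,0,0],[0,0,0,0,0],[0,0,0,0,0]],
  ],
)

```text
time_s: 6.02
ee_pos: [547.0, 150.6, 67.1]
ee_rot: [-180.0, -0.0, -3.2]
force: [-4.3, 1.0, 6.9]
gripper_width: 0.3
gripper_force: 4.0
```

send_rows(
  steps=[
    [[0,0,0.05,0,0],[0,0,0,0,0],[0,0,0,0,0]],
  ],
)

```text
time_s: 6.27
ee_pos: [547.1, 150.6, 66.9]
ee_rot: [-179.9, -0.1, -3.2]
force: [-6.4, -0.4, 17.6]
gripper_width: 0.4
gripper_force: 9.4
```

The white key is at its hard stop. Next is the green start button.

send_rows(
  steps=[
    [[0,0,-0.9,0,0],[-0.22,0.65,-0.3,0,0],[-0.22,0.65,0,0,0],[-0.22,0.65,0,0,0],[-0.23,0.65,0,0,0]],
  ],
)

```text
time_s: 6.68
ee_pos: [506.3, 47.4, 112.6]
ee_rot: [-180.0, -0.2, -3.1]
force: [-0.8, -0.9, -0.3]
gripper_width: 0.5
gripper_force: 0.0
```

send_rows(
  steps=[
    [[-0.23,0.64,0,0,0],[0,0,0,0,0],[0,0,0,0,0],[0,0,0,0,0]],
  ],
)

```text
time_s: 7.02
ee_pos: [496.2, 23.5, 112.0]
ee_rot: [-180.0, -0.1, -3.2]
force: [0.3, -0.3, 0.3]
gripper_width: 0.5
gripper_force: 0.0
```

```bash
python3 - <<'E'
from h import *
a=grab('side');b=grab('wrist')
cv2.imwrite('pics/r3.png',np.hstack([cv2.resize(a['pixels'][90:190,190:290,::-1],(400,400),interpolation=2),cv2.resize(b['pixels'][:,64:448,::-1],(400,400))]))
s=env.state();print(s['time_s'],s['ee_pos'],s['ee_rot'],s['force'])
E
```

```text
7.1167 [496.04873619  23.94578368 111.70075741] [-1.79986847e+02 -7.73365023e-02 -3.10959481e+00] [ 0.38349549  0.75092194 -0.34990534]
```

View pics/r3.png

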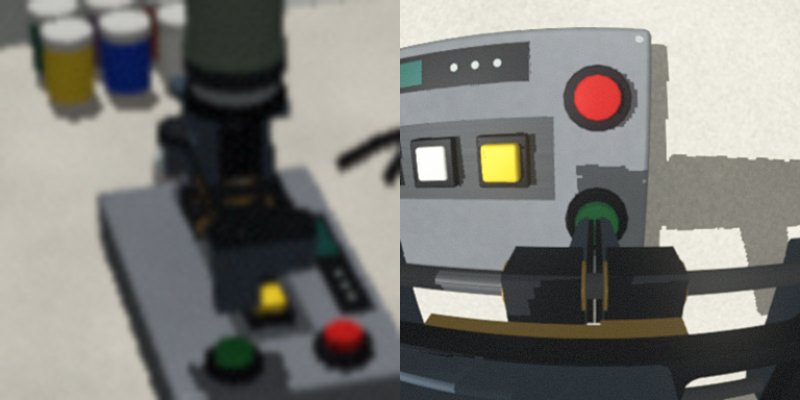

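The tool is in line with the green button (597,215), and the white key (433,162) sits lower than the yellow one. I'll press green and watch for the hard stop.

send_rows(
  steps=[
    [[0,0,0.5,0,0],[0,0,0.35,0,0],[0,0,0.1,0,0],[0,0,0.08,0,0],[0,0,0.07,0,0]],
  ],
)

```text
time_s: 7.53
ee_pos: [495.4, 24.1, 70.6]
ee_rot: [-180.0, 0.0, -3.1]
force: [-11.8, 0.2, 45.5]
gripper_width: 0.4
gripper_force: 22.7
```

send_rows(
  steps=[
    [[0,0,0.05,0,0],[0,0,0.05,0,0],[0,0,0.03,0,0],[0,0,0,0,0],[0,0,0,0,0]],
  ],
)

```text
time_s: 7.95
ee_pos: [495.5, 24.1, 70.3]
ee_rot: [-180.0, -0.2, -3.1]
force: [-17.5, 0.5, 59.5]
gripper_width: 0.4
gripper_force: 29.8
```

It stopped hard at 70.3 mm, 3 mm too high, so something other than the button is blocking it. I'll back off and look.

send_rows(
  steps=[
    [[0,0,-0.5,0,0],[0,0,-0.9,0,0],[0,0,-0.9,0,0],[-0.9,0,-0.4,0,0],[-0.9,0,0,0,0]],
  ],
)

```text
time_s: 8.37
ee_pos: [427.0, 27.7, 174.8]
ee_rot: [-179.9, -0.6, -3.1]
force: [0.6, -0.6, 0.5]
gripper_width: 0.5
gripper_force: 0.0
```

send_rows(
  steps=[
    [[-0.5,0,0,0,0],[0,0,0,0,0],[0,0,0,0,0]],
  ],
)

```text
time_s: 8.62
ee_pos: [403.2, 28.7, 171.1]
ee_rot: [-180.0, -0.1, -3.1]
force: [0.7, 0.1, 0.1]
gripper_width: 0.5
gripper_force: 0.0
```

```bash
python3 - <<'E'
from h import *
t=grab('top');b=grab('wrist')
s=env.state();print(s['time_s'],s['ee_pos'],s['force'])
np.set_printoptions(linewidth=220)
# heights on top view around green and red
z=lambda u,v: world(t,u,v)[2]
for (cu,cv) in((230,187),(231,151)):
    print(np.array([[z(u,v) for u in range(cu-14,cu+15,2)] for v in range(cv-14,cv+15,2)]).round(0).astype(int))
cv2.imwrite('pics/r4.png',np.hstack([cv2.resize(t['pixels'][130:210,110:260,::-1],(480,256),interpolation=2),cv2.resize(b['pixels'][:256,128:448,::-1],(320,256))]))
E
```

```text
8.7167 [404.63453369  28.49023655 170.78604996] [ 0.86982699 -0.0560245   0.09879606]
[[ 56  56  57  55  55  55  56  58  58  51  55  57  57  58  56]
 [ 56  55  54  58  60  55  55  56  58  54  52  57  54  57  59]
 [ 57  55  56  53  55  57  56  59  56  57  56  56  59  54  55]
 [ 58  55  57  55  57  66  69  66  66  68  57  56  59  54  56]
 [ 60  56  56  55  68  68  75  77  77  68  67  56  55  58  57]
 [ 55  61  57  70  69  77  78  78  77  79  69  68  57  58  55]
 [ 57  56  59  67  74  79  77  78  77  79  76  70  54  56  55]
 [ 53  57  57  67  79  77  78  76  77  76  79  69  56  55  58]
 [ 59  57  56  69  75  77  77  78  77  81  74  67  58  58  53]
 [ 55  57  58  67  70  79  74  78  79  74  67 514 514 516 513]
 [ 55  54  56  57  69  67  74  77  79 525 524 527 524 526 526]
 [ 55  55  56 515 516 518 518 520  68 528 529 531 530 530 530]
 [523 522 524 525 524 526 526 529 505 533 533 534 534 535 534]
 [528 530 529 531 531 531 530 530 507 539 538 538 538 537 538]
 [534 530 533 533 534 535 534 533 511 541 540 541 540 540 540]]
[[  55   55   58   57   57   56   56   56   58   56   56   57   57  
[... 402 characters left out ...]
  58   56   55   68   67   78   78   77   77   81   78   66   54   57   55]
 [  58   56   58   68   69   78   77   79   78   78   80   68   67   57   55]
 [  58   57   55   70   71   78   78   81   80   76   77   66   64   59   59]
 [  55   57   55   69   65   78   78   77   79   75   69   69   58   57   59]
 [  59   58   55   56   66   69   71   77   74   70   68   70   58   57   55]
 [  55   57   55   56   57   68   69   69   67   71   67   55   56   55   57]
 [  56   56   54   55   56   56   52   61   65   53   55   53   59   59   56]
 [  61   57   54   56   60   56   55   56   55   55   54   55   58   55   56]
 [  56   56   54   57   57   60   57   55   58   61   58   56   54   62   57]]
```

View pics/r4.png

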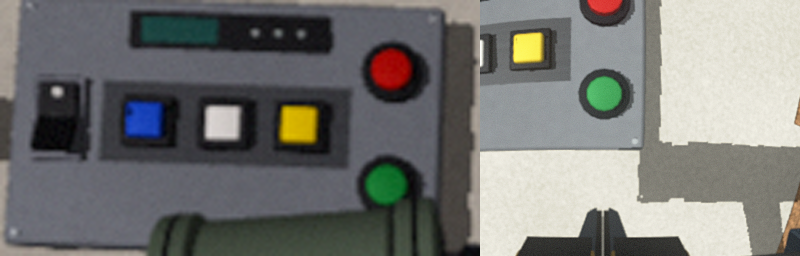

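Measured against the console top (56 in depth, 55 true), the green button stands at about 76 mm, not 73. Stopping at 70.3 mm was therefore its full 6 mm travel, and it has sprung back. I'll check the key and rocker heights before handing in.

```bash
python3 - <<'E'
from h import *
t=dict(np.load('top.npz'))
for n,u,v in(('blue',154,167),('white',178,167),('yellow',203,168),('rocker far',127,160),('rocker near',127,172),('green',230,186),('red',231,151)):
    print(n,round(float(np.median([world(t,a,b)[2] for a in range(u-2,u+3) for b in range(v-2,v+3)])),1))
E
```

```text
blue 73.4
white 68.0
yellow 74.1
rocker far 67.7
rocker near 75.0
green 77.8
red 78.4
```

The white key is in at 68 mm, with blue and yellow still out. The rocker is on, green is back up and red is untouched, so I'm handing in.

```bash
python3 -c "
from workcell import env
print(env.job_done())"
```

```text
the job is handed in; nothing more can be done
None
```

I switched the rocker fully on, pushed the white key (the framed pendant is white) fully in, and pressed and released green start. Red stop and the other keys were not pressed, and the job is handed in; the start press peaked near 60 N at the fingertips.

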